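Hang the ringed prefilter on the curved drying hook

ROBOT

A 6-joint arm with a two-finger parallel gripper is mounted at the origin on the work surface. World frame = base frame: x ahead of the robot, y to its left, z up, the work surface at z = 0. Lengths are in m, angles in degrees, forces in N, time in s.
With the tool pointing down it reaches from about 0.325 to 1 m from the base axis. Payload 5.1 kg.
Tool frame: the origin (TCP) lies midway between the tips of the shut fingers; the grasp point (between the pads) lies 19 mm behind it; z points along the fingers, x is the direction in which the jaws open and shut, and the axes are right-handed (so a half turn about z gives the same grasp; the last joint's range is limited). The gripper opens to 85 mm and grips with 20 to 120 N. Pads are 22 mm wide; open, the fingers measure 114 mm over their backs; the gripper's body (76 mm by 85 mm) begins 54 mm behind the grasp point. The pads swing forward as they close: fully open they stand 13 mm farther back than shut.
Start: joints at [-76.18, 7.093, 94.555, -0, 78.352, -4.733], TCP at [0.207, -0.616, 0.231] pointing down, gripper open.
Joint ranges: [-149.61, 149.61], [-58.7, 133.49], [1.44, 155.28], [-77.14, 257.14], [18.33, 153.61], [-166.67, 166.67]. Speed limits (degrees/s): [147.25, 147.25, 180, 180, 180, 180].

INTERFACE

Orientations are given as a 3x3 rotation matrix whose columns are the frame's x, y, z axes.
In Python, from workcell import ctrl, grip, vision, models, current_time_s, current_joint_pos, current_joint_vel, current_effort, current_ee_pos, current_tcp_rot, current_wrist_force, current_torque, current_finger_gap gives the robot as it stands. Calls block until the motion is done:
- ctrl.reach(position, orientation): joint-space move of the TCP to a pose.
- ctrl.line_to(position, rot=None, vel=0.15, guard=None): straight line of the TCP; rot=None keeps the orientation; vel is the mean speed in m/s. With guard (N) it stops when the force on the tool has changed by that much, and returns True; else False.
- ctrl.goto_joints(angles): joint-space move.
- grip(opening, grasp_force=None): finger opening in m; grasp_force is the grip in N (None keeps the last); returns when the fingers have stopped.
- ctrl.pause(seconds).
- ctrl.ik(position, orientation): joint angles nearest the present ones, or None.
- vision.snapshot(name): name is "scene" or "top" or "wrist"; returns the picture (480x640x3 uint8, blue, green, red); there is no depth.
- vision.get_calibration(name): a dict with "fx", "fy", "cx", "cy" (pixels), "rvec" (rotation vector, rad) and "tvec" (3), from world to camera coordinates, as OpenCV has them. Camera axes: x right, y down, z forward; pixel columns grow to the right and rows downward; lengths in m; the calibration is good to about 2 mm. A picture is of the moment at which its call begins: read the wrist's pose just before it. get_calibration takes no time and is no camera call; for the wrist camera it gives the pose at the moment of the call.
A pose or a line that the arm cannot do raises ctrl.IKError and nothing moves.
- ctrl.hand_in(): hands the job in, once; it reports no verdict.
Trained networks look in the newest picture that a camera, given by its name, has taken for a name from the list of things; names that differ only in an ending like _2 or _b are one class to them, and where a whole thing is asked for, a point or a joint stands for the part that bears it (a point fixed in the world has none). Each returns a list of dicts, best first, with "confidence" (0 to 1); they miss things now and then, are a little off and sometimes report something else, mostly with a low value. They report only what shows in the picture. A call takes as long as a camera call. They do not tell look-alikes from the thing itself.
- models.search_frame(camera, target): "rect" ([centre column, centre row, width, height] as shares, 0 to 1, of the picture: columns of its width, rows of its height, round what is visible of it).
Readings, each from a call of its own:
- current_time_s(): time.
- current_joint_pos(): joint angles.
- current_joint_vel(): joint speeds.
- current_effort(): joint torques, N m.
- current_ee_pos(): TCP position.
- current_tcp_rot(): TCP orientation.
- current_wrist_force(): force on the tool from outside, world axes, zero at the start.
- current_torque(): the same for the moment, N m.
- current_finger_gap(): finger opening in m.
Only numpy, scipy, OpenCV 4.12 (cv2) and the standard library are available. Lean on these libraries where they do the work, as an engineer would, in place of code of your own. Each camera call takes 0.05 s, during which the arm holds its last target. There are 200 camera calls.

TASK

Take the mesh prefilter that has the ring off the turntable and hang it up to dry on the stand: thread its ring over the free tip of the curved hook, follow the bend all the way round, and leave it hanging still by its ring on the straight part of the hook next to the post. Leave the other filters and everything else on the bench where they are.

Things in the scene. Friction and masses are not known exactly. Their poses are not given: they have to be found in the camera images.
- ring_filter: The filter to hang, the only one with a ring: grey round mesh drum (72 mm across, 64 mm high, 0.13 to 0.25 kg, loose) on the turntable; on its lid an upright ring, on the ring a grip tab; 160 mm tall in all. Origin: centre of its underside, z up; x is the ring's axis (a bar passes through along x), the ring lies in the y-z plane; a half turn about z looks the same.
- filter_ring (a point): Centre of the filter's ring, 95 mm above the filter's underside. Ring: 44 mm inner diameter, 60 mm outer diameter, 8 mm wire; its top is 125 mm above the underside. Axes as the filter's.
- filter_tab (a point): Grip point in the filter's tab, 150 mm above its underside, straight above the ring's centre. Tab: 12 mm thick along the filter's x, 30 mm wide along y, 123 to 160 mm above the underside. Fingers pinching its 12 mm from above and reaching no lower than 127 mm stay clear of the hook's bar.
- stand: Steel drying stand, fixed: round foot 140 mm across, 12 mm thick; upright post 16 mm thick; at its top one level, curved hook of 10 mm round bar, centre line 200 mm above the bench, nothing above it. Origin: centre of the foot's underside, on the post's axis, z up. The hook leaves the post along the stand's -x, straight for 130 mm, then bends (see hook_bend) to a free tip.
- hook_tip (a point): Centre of the hook's free tip, on the bar's centre line, at x -199, y +120, z 200 mm in the stand's frame; its rounding reaches 5 mm further. Here the bar points outward to (0.5, 0.866) in the stand's x, y. Axes as the stand's.
- hook_bend (a point): Point on the bar's centre line halfway round the bend. In the stand's x, y: the bend is a level circle arc of 80 mm radius (to the centre line) about x -130, y +80 mm, from the end of the straight part at x -130, y 0 through x -210, y +80 to the tip: 120 degrees, clockwise seen from above. Axes as the stand's.
- hook_seat (a point): Point on the centre line of the hook's straight part, 85 mm from the post's axis and 45 mm past the bend, where the ring should hang; the ring's centre hangs 17 mm below the bar's centre line. Axes as the stand's.
- turntable: Lazy Susan: wooden platter 300 mm across, top 25 mm above the bench, which turns stiffly on a fixed foot. Origin: its centre at bench level. The three filters stand about 95 mm from its centre, 120 degrees apart, in any order.
- knob_filter: Another prefilter, to be left alone: mesh drum 72 mm across, 60 mm high with a round knob to 77 mm, no ring. Origin: centre of underside.
- flat_filter: Another prefilter, to be left alone: mesh drum 84 mm across, 48 mm high, flat lid, no ring. Origin: centre of underside.
- tray: Empty aluminium tray 200 x 150 x 20 mm, loose, to be left alone. Origin: centre of underside.
- brush: Slim grey dusting brush 190 mm long lying on the bench, loose, to be left alone. Its x runs along it.
- shroud: Clear cyclone shroud, an open round sleeve 110 mm across and 120 mm tall, loose, to be left alone. Origin: centre of underside.
Mind the look-alikes: they are no part of the job. What is shaped like the ring_filter but turquoise is not meant.

How it is judged:
By the outcome, as a careful person would: the job done as asked, in the order asked, and still so for the second after the job is handed in, with the robot touching nothing.
It also fails if it takes over 53 s, if anything falls off the work surface, if the arm or the gripper's body presses on something with over 40 N, if the wrist force passes 120 N, or if a joint passes its speed limit or range.

## Working session

There is one attempt and no reset: what is moved stays moved. The work goes in short steps, each a Python script; the robot and the scene stay as the last script left them, time stands still between calls to the robot, and variables do not carry over. Pictures are saved under pics/ and viewed, on a budget of 10 in all, crops included, one or two more only if the job needs it, and the job is handed in when it is done.

```bash
mkdir -p pics; ls
python3 - <<'E'
from workcell import *
import cv2
for n in ("scene","top"):
    im=vision.snapshot(n); cv2.imwrite(f"pics/{n}0.png",im)
    c=vision.get_calibration(n); print(n,c)
    for t in ("ring_filter","filter_ring","filter_tab","stand","hook_tip","hook_bend","hook_seat","turntable","shroud","tray"):
        print(t,[(round(d["confidence"],2),[round(float(v)*s) for v,s in zip(d["rect"],(640,480,640,480))]) for d in models.search_frame(n,t)[:3]])
print(current_time_s())
E
```

```text
pics
scene {'fx': 579.3970395412183, 'fy': 579.3970395412183, 'cx': 318.81347804648743, 'cy': 238.26330106939918, 'rvec': array([ 2.14287677,  0.58644068, -0.30759595]), 'tvec': array([-0.42989493, -0.07951854,  1.82853188])}
ring_filter [(0.79, [302, 170, 22, 49]), (0.69, [274, 229, 27, 54]), (0.56, [339, 206, 28, 53])]
filter_ring [(0.78, [338, 206, 27, 58]), (0.71, [305, 167, 26, 53]), (0.65, [276, 229, 28, 58])]
filter_tab [(0.91, [340, 206, 21, 55]), (0.77, [276, 228, 27, 54]), (0.73, [301, 167, 21, 48])]
stand [(0.81, [295, 310, 124, 131])]
hook_tip [(0.8, [294, 311, 123, 131])]
hook_bend [(0.59, [296, 312, 121, 129])]
hook_seat [(0.73, [294, 312, 120, 127])]
turntable [(0.57, [363, 217, 95, 59])]
shroud [(0.62, [421, 280, 48, 60])]
tray [(0.72, [394, 211, 25, 28]), (0.68, [196, 352, 106, 77])]
top {'fx': 497.21487757143683, 'fy': 497.21487757143683, 'cx': 317.7362423023309, 'cy': 242.4669936821054, 'rvec': array([ 2.13171664, -2.12337227,  0.17801659]), 'tvec': array([-0.03645901,  0.53962805,  1.4320521 ])}
ring_filter [(0.98, [251, 261, 30, 30]), (0.93, [309, 304, 21, 24]), (0.81, [193, 343, 32, 28])]
filter_ring [(0.91, [252, 260, 29, 29]), (0.8, [307, 304, 27, 25]), (0.72, [195, 343, 30, 28])]
filter_tab [(0.89, [306, 304, 27, 29]), (0.65, [195, 343, 27, 25]), (0.63, [252, 262, 31, 27])]
stand [(0.75, [403, 220, 59, 90])]
hook_tip [(0.62, [253, 262, 31, 26])]
hook_bend [(0.73, [403, 222, 65, 90]), (0.42, [250, 260, 27, 30]), (0.25, [196, 276, 26, 29])]
hook_seat [(0.72, [404, 221, 58, 88])]
turntable [(0.91, [223, 254, 104, 97])]
shroud [(0.8, [298, 160, 36, 40])]
tray [(0.66, [449, 285, 62, 74]), (0.34, [405, 223, 60, 90]), (0.17, [222, 255, 101, 95])]
1.1
```

Run:
```python
import cv2
a=cv2.imread("pics/top0.png")[130:400,150:500]; cv2.imwrite("pics/topc.png",cv2.resize(a,(778,600),interpolation=cv2.INTER_CUBIC))
a=cv2.imread("pics/scene0.png")[130:400,150:500]; cv2.imwrite("pics/scenec.png",cv2.resize(a,(778,600),interpolation=cv2.INTER_CUBIC))
```

```text
(no output)
```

View pics/topc.png

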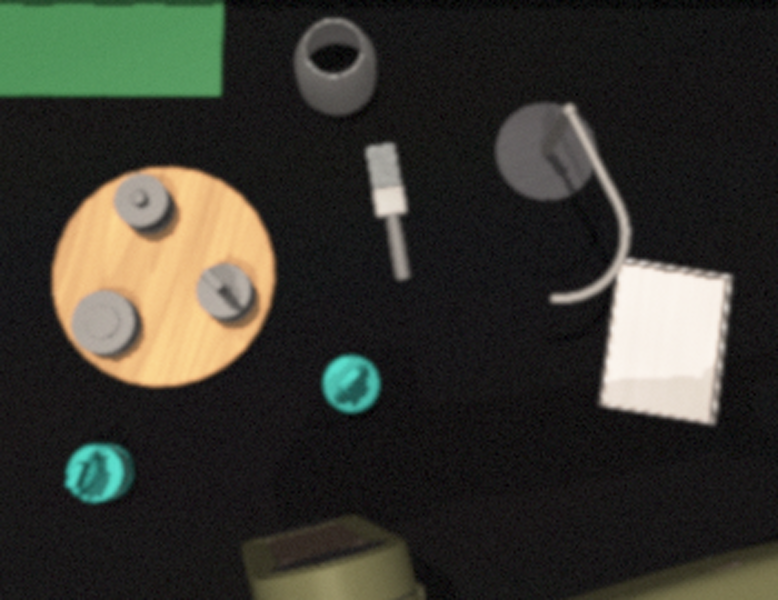

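View pics/scenec.png

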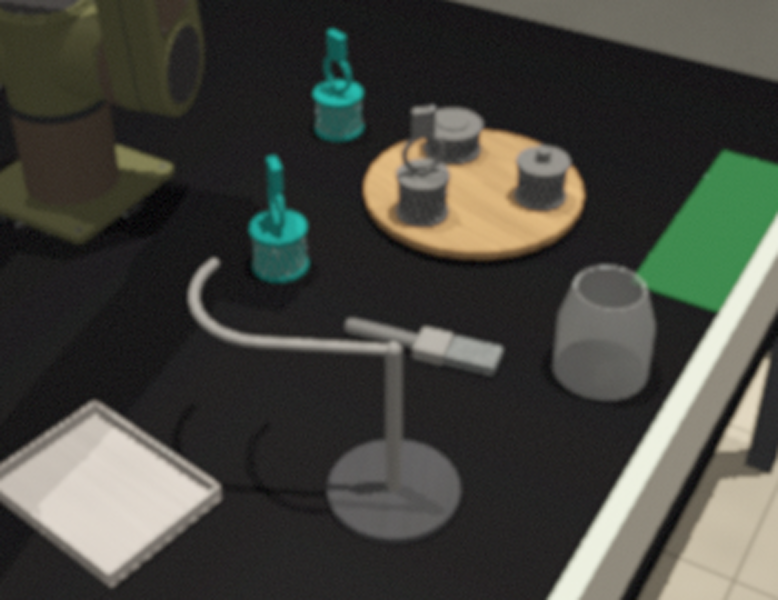

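The top view shows the grey ring filter on the platter at crop (228,293). The stand post is at (570,108) and the hook tip at (551,299). The two turquoise look-alikes are off the platter. Next I fit the poses from hand-picked points in both views.

```bash
cat > h.py <<'E'
import numpy as np, cv2
from workcell import *
from scipy.optimize import least_squares
S=778/350
def proj(n,P,c=None):
    c=c or vision.get_calibration(n)
    K=np.array([[c["fx"],0,c["cx"]],[0,c["fy"],c["cy"]],[0,0,1]])
    return cv2.projectPoints(np.array(P,float).reshape(-1,3),c["rvec"],c["tvec"],K,None)[0].reshape(-1,2)
def world(p,P):
    x,y,a=p; P=np.array(P,float); c,s=np.cos(a),np.sin(a)
    return np.c_[x+c*P[:,0]-s*P[:,1], y+s*P[:,0]+c*P[:,1], P[:,2]]
def full(q): return np.array(q,float)/S+[150,130]
def ray(n,px,z):
    f=lambda q: (proj(n,[[q[0],q[1],z]])-px).ravel()
    return least_squares(f,[.6,0]).x
E
python3 - <<'E'
from h import *
st=[("top",[0,0,.205],(570,107)),("top",[-.2015,.124,.2],(551,299)),("top",[0,0,.012],(545,151)),
("scene",[0,0,.205],(396,346)),("scene",[-.2015,.124,.2],(216,260)),("scene",[0,0,.012],(394,489))]
def res(p): return np.concatenate([proj(n,world(p,[P]))[0]-full(q) for n,P,q in st])
x0=ray("top",full((545,151)),.012); print("foot",x0)
best=min((least_squares(res,[*x0,a]) for a in np.arange(0,6.2,1)),key=lambda r:r.cost)
print("stand",best.x,np.degrees(best.x[2]),best.fun.reshape(-1,2).round(1).tolist())
# filter: tab top ends (top), lid centre
for n,q,z in [("top",(213,275),.185),("top",(242,308),.185),("top",(225,291),.089),("scene",(423,108),.185),("scene",(423,180),.089),("top",(164,276),.025)]:
    print(n,z,ray(n,full(q),z))
# check images
p=best.x
t=np.radians(np.linspace(270,150,25)); arc=np.c_[-.13+.08*np.cos(t),.08+.08*np.sin(t),0*t+.2]
P=world(p,np.r_[[[0,0,.2]],arc])
for n in("top","scene"):
    im=cv2.imread(f"pics/{n}0.png")[130:400,150:500]; im=cv2.resize(im,(778,600))
    cv2.polylines(im,[((proj(n,P)-[150,130])*S).astype(int)],False,(0,0,255),1); cv2.imwrite(f"pics/{n}_o.png",im)
a=cv2.imread("pics/top_o.png")[80:380,420:778];b=cv2.imread("pics/scene_o.png")[220:520,150:508]
cv2.imwrite("pics/ov.png",np.hstack([a,b]))
E
```

```text
foot [ 0.68645456 -0.27285329]
stand [ 0.68913634 -0.27501002  0.42981344] 24.62649581614852 [[-0.0, 0.2], [-0.3, 0.1], [0.7, -0.8], [-0.3, 0.4], [-0.3, 0.2], [0.5, -1.0]]
top 0.185 [0.48423242 0.15756329]
top 0.185 [0.44427674 0.12151674]
top 0.089 [0.47794587 0.15616028]
scene 0.185 [0.47760135 0.1594675 ]
scene 0.089 [0.48848375 0.1426906 ]
top 0.025 [0.50690284 0.24850088]
```

View pics/ov.png

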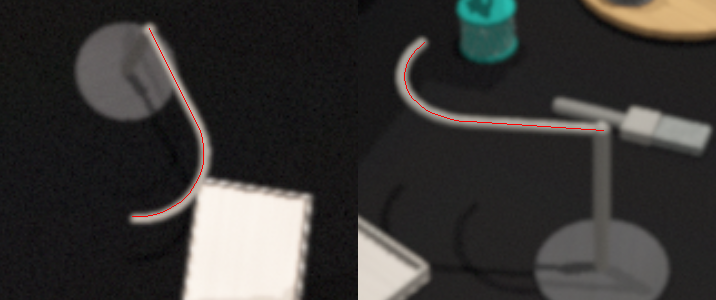

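The stand fit overlays the bar exactly in both views: post at (0.689,-0.275), yaw 24.6°. I now check IK along the whole path for both jaw directions, then go above the filter.

```bash
cat >> h.py <<'E'
ST=(0.6891,-0.2750,0.4298)
def R(a):
    c,s=np.cos(np.radians(a)),np.sin(np.radians(a)); return np.array([[c,s,0],[s,-c,0],[0,0,-1.]])
def hookpath(seat=.085,n=13,lead=(.10,.06,.03)):
    """list of (world xy on bar centre line, outward tangent deg) from outside tip to the seat"""
    L=[]
    tip=np.array([-.13+.08*np.cos(np.radians(150)),.08+.08*np.sin(np.radians(150))])
    for d in lead: L.append((tip+d*np.array([.5,.8660]),60.))
    for t in np.linspace(150,270,n): L.append((np.array([-.13+.08*np.cos(np.radians(t)),.08+.08*np.sin(np.radians(t))]),t-90))
    L.append((np.array([-seat,0.]),180.))
    return [(world(ST,[[*q,0]])[0,:2],a+np.degrees(ST[2])) for q,a in L]
E
python3 - <<'E'
from h import *
print(current_time_s())
for k in (0,180,-180):
    print(k,[ (lambda j: None if j is None else [round(float(v)) for v in j])(ctrl.ik([*xy,.236],R(a+k))) for xy,a in hookpath()][::3])
for a in (132,-48): print(a,ctrl.ik([.475,.147,.30],R(a)))
a=-48
print(ctrl.ik([.475,.147,.35],R(a)))
ctrl.reach([.475,.147,.32],R(a))
im=vision.snapshot("wrist"); cv2.imwrite("pics/w1.png",im)
for t in("ring_filter","filter_ring","filter_tab"): print(t,[(d["confidence"],np.array(d["rect"])*[640,480,640,480]) for d in models.search_frame("wrist",t)[:3]])
g=proj("wrist",[[.475,.147,.185],[.475,.147,.089]]);print(g,current_time_s(),current_joint_pos())
E
```

```text
1.1
0 [[-24, -14, 114, 0, 80, -109], [-34, -10, 111, 0, 79, -119], [-38, -6, 107, 0, 79, -152], None, [-37, 4, 97, 0, 79, 148], [-35, 8, 93, 0, 79, 121]]
180 [[-24, -14, 114, 0, 80, 71], [-34, -10, 111, 0, 79, 61], [-38, -6, 107, 0, 79, 28], [-38, -1, 102, 0, 78, -3], [-37, 4, 97, 0, 79, -32], [-35, 8, 93, 0, 79, -59]]
-180 [[-24, -14, 114, 0, 80, 71], [-34, -10, 111, 0, 79, 61], [-38, -6, 107, 0, 79, 28], [-38, -1, 102, 0, 78, -3], [-37, 4, 97, 0, 79, -32], [-35, 8, 93, 0, 79, -59]]
132 [ 1.10075251e+01 -1.46304225e+01  1.08664935e+02 -2.54444375e-14
  8.59654876e+01 -1.20992475e+02]
-48 [ 1.10075251e+01 -1.46304225e+01  1.08664935e+02 -2.54444375e-14
  8.59654876e+01  5.90075251e+01]
[ 1.10075251e+01 -1.52885949e+01  1.04512300e+02 -2.54444375e-14
  9.07762950e+01  5.90075251e+01]
ring_filter [(0.86, array([311.424, 194.832,  75.712,  86.88 ])), (0.73, array([ 56.448, 244.704, 112.896,  78.192])), (0.55, array([351.104, 362.256,  63.424, 117.504]))]
filter_ring [(0.9, array([ 59.328, 245.28 , 114.432,  80.016])), (0.86, array([351.424, 364.56 ,  64.384, 119.904])), (0.58, array([312.   , 194.976,  75.776,  83.376]))]
filter_tab [(0.85, array([311.04 , 193.248,  74.688,  85.104])), (0.74, array([349.056, 364.176,  59.904, 116.592])), (0.61, array([ 59.776, 244.752, 114.816,  79.68 ]))]
[[320.63426868 228.28199413]
 [320.36785957 201.9844638 ]] 4.1667 [ 1.09638222e+01 -1.49493160e+01  1.07053548e+02 -2.00174182e-03
  8.79059803e+01  5.90063343e+01]
```

View pics/w1.png

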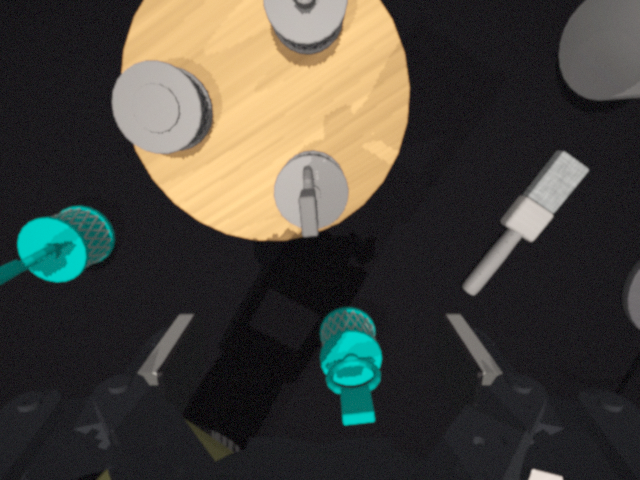

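The wrist view shows the grey filter with lid centre near (311,190) and its tab running down to about (310,236), almost aligned with the jaws. I'll overlay a model on a zoomed crop.

Run:
```python
from h import *
import itertools
im=cv2.imread("pics/w1.png"); 
c0=ray("wrist",[311.4,190],.089); print("lid",c0)
def draw(p,img,o,s,col):
    x,y,a=p
    V=np.array(list(itertools.product((-.006,.006),(-.015,.015),(.025+.123,.185))))
    q=((proj("wrist",world(p,V))-o)*s).astype(int)
    for i,j in itertools.combinations(range(8),2):
        if bin(i^j).count("1")==1: cv2.line(img,tuple(map(int,q[i])),tuple(map(int,q[j])),col,1)
    t=np.linspace(0,2*np.pi,40); C=np.c_[.036*np.cos(t),.036*np.sin(t),0*t+.089]
    cv2.polylines(img,[((proj("wrist",world(p,C))-o)*s).astype(int)],True,col,1)
o=np.array([251,140]);s=5
crop=cv2.resize(im[140:260,251:371],None,fx=s,fy=s,interpolation=cv2.INTER_CUBIC); crop2=crop.copy()
draw((*c0,np.radians(-48)),crop2,o,s,(0,0,255))
cv2.imwrite("pics/w1c.png",cv2.resize(np.hstack([crop,crop2]),(800,400)))
```

```text
lid [0.47788192 0.16102536]
```

View pics/w1c.png

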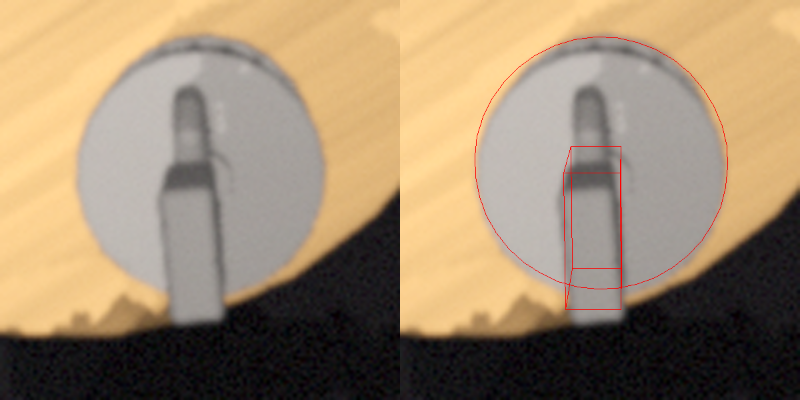

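Run:
```python
from h import *
q=np.array([(160,191),(213,190),(224,320),(170,324)])/(10/3)+[251,140]
W=np.array([ray("wrist",p,.185) for p in q]); print(W.round(4)); print("c",W.mean(0),"sides",[np.linalg.norm(W[i]-W[i-1]).round(4) for i in range(4)])
d=(W[2]+W[3]-W[0]-W[1]); print("y dir",np.degrees(np.arctan2(d[1],d[0])), "x", np.degrees(np.arctan2(d[1],d[0]))+90)
print("lid",ray("wrist",np.array([200,170])/(10/3)+[251,140],.089))
```

```text
[[0.4816 0.1736]
 [0.4893 0.1654]
 [0.4695 0.1444]
 [0.4609 0.1526]]
c [0.47533342 0.15898955] sides [np.float64(0.0295), np.float64(0.0113), np.float64(0.0288), np.float64(0.0119)]
y dir -134.07216368275144 x -44.07216368275144
lid [0.4769156  0.16067446]
```

Filter at (0.4757, 0.1593), x-axis at -44°. The tab sides measure 29×11.6 mm against a true 30×12, so the fit is consistent. Now I grasp and lift.

Run:
```python
from h import *
print("turq",ray("top",full((351,384)),.08), ray("top",full((97,472)),.08)); print("lead",hookpath(lead=(.07,))[0])
p=[.4757,.1593]; r=R(-44)
ctrl.line_to([*p,.20],r,vel=.12)
print("guard",ctrl.line_to([*p,.157],r,vel=.08,guard=12))
grip(0.0,60); print("gap",current_finger_gap())
ctrl.line_to([*p,.20],r,vel=.06); print(current_wrist_force())
ctrl.line_to([*p,.335],r,vel=.15); ctrl.pause(.2)
print("gap",current_finger_gap(),current_wrist_force(),current_ee_pos(),current_time_s())
im=vision.snapshot("wrist"); im2=vision.snapshot("scene")
cv2.imwrite("pics/g1.png",np.hstack([cv2.resize(im,(400,300)),cv2.resize(im2[100:340,200:520],(400,300))]))
```

```text
turq [ 0.35963918 -0.00737434] [0.24763438 0.31313726]
lead (array([ 0.4644972 , -0.17926207]), np.float64(84.62572603472279))
guard False
gap 0.0109165945286282
[ 0.01941468  0.38374489 -1.51530452]
gap 0.010929855290625116 [ 0.3365534  -0.99039647 -2.02048754] [0.47530662 0.15919108 0.3337202 ] 8.7917
```

View pics/g1.png

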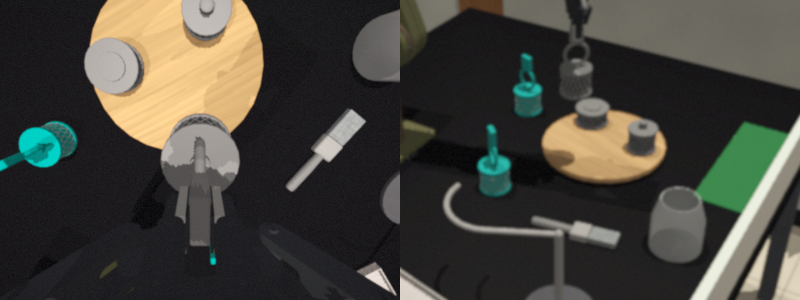

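The filter is held upright, with a 10.9 mm gap and about 2 N of weight. The turquoise one stands 0.2 m away from the approach point. Next I move to the point outside the hook tip.

Run:
```python
from h import *
P=hookpath(lead=(.07,)); xy,a=P[0]; r=R(a+180)
ctrl.reach([*xy,.335],r); ctrl.line_to([*xy,.231],r,vel=.12); ctrl.pause(.3)
print(current_ee_pos(),current_wrist_force(),current_finger_gap(),current_time_s(),current_joint_pos().round(0) if hasattr(current_joint_pos(),'round') else current_joint_pos())
im=vision.snapshot("wrist"); im2=vision.snapshot("scene")
t=np.linspace(0,2*np.pi,40)
for n,i in(("wrist",im),("scene",im2)):
    th=np.radians(a+180); C=np.c_[xy[0]-np.sin(th)*.026*np.cos(t),xy[1]+np.cos(th)*.026*np.cos(t),.194+.026*np.sin(t)]
    cv2.polylines(i,[proj(n,C).astype(int)],True,(0,0,255),1)
    L=np.array([[*q,.2] for q,_ in P[1:]]); cv2.polylines(i,[proj(n,L).astype(int)],False,(0,255,0),1)
cv2.imwrite("pics/l1.png",np.hstack([cv2.resize(im,(400,300)),cv2.resize(im2[180:330,190:390],(400,300),interpolation=cv2.INTER_CUBIC)]))
```

```text
[ 0.46474769 -0.17940677  0.23161031] [-0.19983588  0.22635977 -1.85688446] 0.011059583326629556 11.4833 [-27. -13. 114.  -0.  79.  68.]
```

View pics/l1.png

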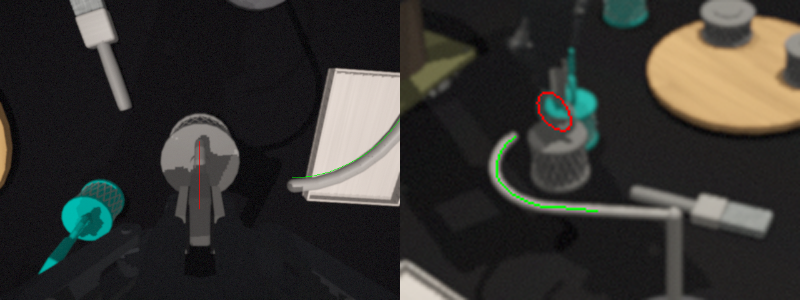

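The ring and hook line up within 1–2 mm in both views. Next I thread it along the bend in guarded steps.

Run:
```python
from h import *
P=hookpath(lead=(.07,.03))
f0=np.array(current_wrist_force()); m=0
for i,(xy,a) in enumerate(P[1:]):
    hit=ctrl.line_to([*xy,.231],R(a+180),vel=.07,guard=8)
    f=np.linalg.norm(np.array(current_wrist_force())-f0); m=max(m,f)
    if hit: print("HIT",i,current_ee_pos(),current_wrist_force()); break
ctrl.pause(.4)
print("maxdF",m,current_ee_pos(),current_wrist_force(),current_finger_gap(),current_time_s())
im=vision.snapshot("wrist"); im2=vision.snapshot("scene")
cv2.imwrite("pics/s1.png",np.hstack([cv2.resize(im,(400,300)),cv2.resize(im2[180:360,190:430],(400,300),interpolation=cv2.INTER_CUBIC)]))
```

```text
maxdF 2.8927054198487796 [ 0.6116638  -0.31056268  0.23108502] [ 0.75392894 -0.01563795 -2.43362414] 0.01077898599448781 18.275
```

View pics/s1.png

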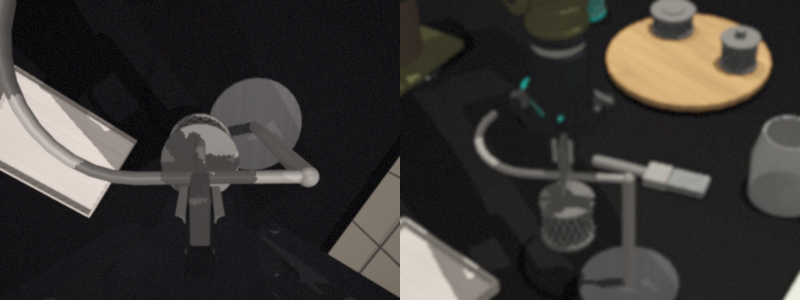

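The bar runs through the ring on the straight part, and nothing touched on the way. I lower it until the bar takes the weight, release and withdraw.

Run:
```python
from h import *
p=np.array(current_ee_pos()); r=R(P[1]+180) if (P:=hookpath()[-1]) is not None else None
xy=P[0]
print("hit",ctrl.line_to([*xy,.2165],r,vel=.02,guard=2.0),current_ee_pos(),current_wrist_force())
ctrl.pause(.5); grip(.03,20); ctrl.pause(.5)
print(current_wrist_force(),current_finger_gap())
ctrl.line_to([*xy,.33],r,vel=.10); ctrl.pause(2.0)
print(current_wrist_force(),current_time_s())
w=vision.snapshot("wrist");a=vision.snapshot("scene");ctrl.pause(.3);b=vision.snapshot("scene")
d=cv2.absdiff(a,b)[180:360,190:430]; print("motion",d.max(),d.mean())
cv2.imwrite("pics/f1.png",np.hstack([cv2.resize(w,(400,300)),cv2.resize(b[180:360,190:430],(400,300),interpolation=cv2.INTER_CUBIC)]))
print(current_time_s())
```

```text
hit True [ 0.61181079 -0.31040933  0.22015149] [0.25686941 0.37393295 4.09465705]
[ 0.38608046  0.20699805 -0.13428423] 0.030143199168203693
[-0.22120629 -0.04335147 -0.18588866] 23.5167
motion 17 1.5910802469135803
23.9667
```

View pics/f1.png

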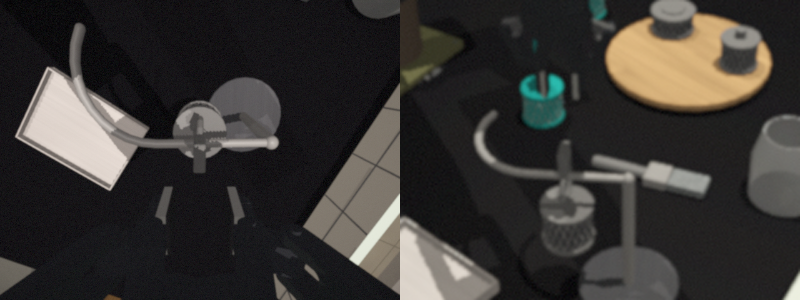

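It hangs by its ring near the post. Before handing in I let it settle and compare the filter region with background noise.

Run:
```python
from h import *
ctrl.pause(4)
F=[]
for _ in range(5): F.append(cv2.GaussianBlur(vision.snapshot("scene"),(5,5),0).astype(float)); ctrl.pause(.15)
q=proj("scene",[[.6118,-.3104,.13]])[0].astype(int); print(q)
for i in range(1,5):
    d=abs(F[i]-F[0]).mean(2); print(d[q[1]-35:q[1]+35,q[0]-20:q[0]+20].max().round(1), d[q[1]-35:q[1]+35,q[0]+60:q[0]+100].max().round(1))
print(current_wrist_force(),current_time_s()); ctrl.hand_in()
```

```text
[289 309]
2.7 1.7
2.0 1.7
2.0 2.0
2.3 2.3
[-0.55673289 -0.17904647  0.5998349 ] 28.9667
the job is handed in; nothing more can be done
```

The grey ring filter now hangs by its ring on the straight part of the hook, about 85 mm from the post. I handed the job in at 29 s of the 53 s allowed.

- **Threading:** I gripped the filter by its tab, took the ring over the hook's free tip and round the 120° bend. The force changed by less than 3 N and no guard stopped the arm.
- **Seating:** As I lowered it, the bar took the weight at a tool height of 220 mm, as expected from the given sizes. I then released it and backed off.
- **Last checks:**
  - The last wrist and scene pictures show the bar through the ring and the gripper clear of it.
  - The filter region changed no more between scene pictures than the background noise, so it hangs still.
  - The wrist force was below 1 N after release.
  - The other items in view look unmoved; I did not measure them.

No check failed or disagreed.

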